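# Pop the snack box and catch its sprung lid

### The job

Open the plastic snack box a crack without letting its spring lid fly back towards the glass jars behind it: press the thumb button on its front with one fingertip while the other finger waits just over the lid, and keep the button down until the popped lid is trapped under that finger; then ease the lid up until its front edge stands about 3 cm higher than when shut. Do not lift or shove the box, and leave the jars, ramekin and spoon where they are. Finish while holding: the program ends with a finger still on the lid, keeping it ajar against its spring.

Things in the scene. Friction and masses are not known exactly. Their poses are not given: they have to be found in the camera images.
- snack_box: plastic snack box, clear shell with a white flip lid, standing loose on the shelf (about 0.5 kg in all). Origin at the centre of its underside; its x axis points from the front (the button side, which faces the robot more or less) to the hinge at the back, y along its width, z up. Shell 112 deep (x) x 150 wide (y), rim at height 46; the shut lid covers it and its flat top is at height 58. Latch housing in the middle of the front: x = -56 to -82, 46 wide, top at height 56
- button_top (a point): centre of the top of the light grey thumb button that stands up out of the latch housing, at x = -73.5, y = 0, height 66 in the box frame (8 above the shut lid's top). Top face 15 (along box x) x 34 (along box y). It is pushed straight down; moves with the button
- thumb_button (a joint): how far the thumb button is pressed, in m: 0 up, 0.005 fully down. Spring: about 2 N to start, 5 N fully down. From about 0.003 the catch lets the lid go; its top is then still 5 mm above the shut lid's top and 3 mm above it fully down. Comes back up when let go
- flip_lid (a joint): opening angle of the lid in rad: 0 shut, grows as it opens, stop at 2.4. The hinge axis runs along box y at x = +58, height 50. A hinge spring throws the lid wide open in well under a quarter of a second once the catch lets go; holding it down takes about 1 N at the front edge, 2 N half-way to the hinge. 0.26 rad = front edge about 30 mm up. It cannot be lifted while caught
- lid_front (a point): middle of the lid's top front edge (box x = -56, height 58 when shut); moves with the lid. The lid is 112 (x) x 150 (y), 12 thick, flat on top
- rack_bin: shallow white plastic door-rack bin, fixed on the shelf just behind the snack box, 85 x 240 x 35 high; origin at the centre of its underside, x axis as the box's
- jar_a: small glass jar with white lid, 52 diameter, 85 high, loose in the rack bin; origin at the centre of its underside
- jar_b: small glass jar like jar_a, beside it in the bin; origin at the centre of its underside
- ramekin: mini ceramic ramekin, 70 diameter, 42 high, standing loose to one side of the box; origin at the centre of its underside
- spoon: pink silicone spoon 190 long, up to 48 wide and 16 high, lying along its own x axis (handle to -x) to the other side of the box; origin at its middle, on the shelf
Not all that is in view belongs to the job. There is more than one size of the snack_box; the one meant has the size given above. What is shaped like the jar_a but yellow is not meant.

How it is judged:
By the outcome, as a careful person would: the job done as asked, in the order asked, and still so for the second after the job is handed in, while the arm keeps its last pose, push and grip.
It also fails if it takes over 40 s, if anything falls off the work surface, if the arm or the gripper's body presses on something with over 40 N, if the wrist force passes 120 N, or if a joint passes its speed limit or range.

### The arm

A 6-joint arm with a two-finger parallel gripper is mounted at the origin on the work surface. World frame = base frame: x ahead of the robot, y to its left, z up, the work surface at z = 0. Lengths are in m, angles in rad, forces in N, time in s.
With the tool pointing down it reaches from about 0.35 to 0.775 m from the base axis. Payload 5.5 kg.
Tool frame: the origin (TCP) lies at the very end of the fingers, on their centre line; the grasp point (between the pads) lies 19 mm behind it; z points along the fingers, y is the direction in which the jaws open and shut (so a half turn about z gives the same grasp; the last joint's range is limited). The gripper opens to 85 mm and grips with 20 to 120 N. Pads are 22 mm wide; open, the fingers measure 114 mm over their backs; the gripper's body (76 mm by 85 mm) begins 54 mm behind the grasp point. The pads swing forward as they close: fully open they stand 13 mm farther back than shut.
Start: joints at [1.003, 0.313, 0.046, 1.304, 0, 1.431], TCP at [0.239, 0.523, 0.231] pointing down, gripper open.
Joint ranges: [-2.76, 2.76], [-0.86, 1.69], [-1.03, 1.26], [-2.2, 2.34], [-1.47, 1.5], [-3.14, 3.14]. Speed limits (rad/s): [2.57, 2.57, 3.14, 3.14, 3.14, 3.14].

### API

Orientations are given as [roll, pitch, yaw] about the fixed x, y, z axes, in that order (R = Rz(yaw) Ry(pitch) Rx(roll)).
In Python, from bench import state, capture, calibration, close_job gives the robot as it stands. The module is installed in compiled form; this text tells all that it offers.
- The arm moves only by the tool move_arm, never from a script. Its argument "series" is a list of rows, each an object with "dp": the shift along the tool's x, y, z in mm, a list of three; "rotation": the turn, a rotation vector about the tool's x, y, z in rad, a list of three. A call has 1 to 20 rows; each row is the pose to reach, as a shift and turn from the pose commanded when the call began, along the tool's axes at that moment; what a row does not reach only later rows make up. A row lasts 1/8 s, in which the tool goes at most 62.5 mm and 10.7 degrees, less where a joint would pass 70% of its speed; a pose out of reach is approached as far as the arm can. A call with a gripper value outside its range is refused whole. "gripper" is the closure in counts, from 0 (fully open) to 255 (shut), set as the call begins (left out, the last holds). The fingers move at their own pace and stop on an object; "newtons" is the grip in N (left out, the last holds). Time passes only in rows, so rows that repeat a pose let the fingers close. It gives the time, the measured TCP pose, the force and the opening at its end, in the units of the state.
- state(): the state, without advancing time (a new reading comes with each control period).
- capture(name): name is "side" or "top" or "wrist"; returns (picture, depth): 400x640x3 uint8, blue, green, red; 400x640 float32, m along the optical axis (not along the pixel's ray), 0 where there is no reading.
- calibration(name): a dict with "K" (3x3 intrinsics, pixels), "T" (4x4, takes a point from camera to world coordinates). Camera axes: x right, y down, z forward; pixel columns grow to the right and rows downward; lengths in m; the calibration is good to about 2 mm. A picture is of the moment at which its call begins: read the wrist's pose just before it. calibration takes no time and is no camera call; for the wrist camera it gives the pose at the moment of the call.
- close_job(): hands the job in, once; it reports no verdict.
The state is a dict: "time": time; "joint_positions": joint angles; "qd": joint speeds; "tau": joint torques, N m; "tcp_pos": TCP position; "orientation": TCP orientation; "force": force on the tool from outside, world axes, zero at the start; "torque": the same for the moment, N m; "finger_gap": opening from 0.0 (shut) to 1.0 (fully open).
Only numpy, scipy, OpenCV 4.12 (cv2) and the standard library are available. Lean on these libraries where they do the work, as an engineer would, in place of code of your own. Each camera call takes 0.05 s, during which the arm holds its last target.

## Working session

There is one attempt and no reset: what is moved stays moved. The work goes in short steps, Python scripts to look and compute and a tool call to move; the robot and the scene stay as the last step left them, time stands still between calls to the robot, and variables do not carry over. Pictures are saved under pics/ and viewed, and the job is handed in when it is done.

Besides the shell and the picture viewer there is one more tool, called as name(argument=value, ...) on one line, values as JSON. move_arm: Moves the arm, as the interface text tells. Its arguments: {"type":"object","properties":{"series":{"type":"array"},"gripper":{"type":"number"},"newtons":{"type":"number"}},"required":["series"]}

```bash
mkdir -p pics; cat > h.py <<'E'
import numpy as np, cv2
from bench import state, capture, calibration
def w(cam,u,v,d):
    c=calibration(cam);K=np.array(c["K"]);T=np.array(c["T"])
    p=np.linalg.inv(K)@np.array([u,v,1.])*d
    return (T@np.r_[p,1])[:3]
def plane(cam,u,v,z):
    c=calibration(cam);K=np.array(c["K"]);T=np.array(c["T"])
    r=T[:3,:3]@(np.linalg.inv(K)@np.array([u,v,1.])); o=T[:3,3]
    return o+r*(z-o[2])/r[2]
E
python3 - <<'E'
from h import *
print(state())
for n in("top","side"):
    p,d=capture(n); cv2.imwrite(f"pics/{n}0.png",p); np.save(f"{n}0d.npy",d)
    print(n,np.round(calibration(n)["T"],3).tolist(),np.round(calibration(n)["K"],1).tolist())
E
```

```text
{'time': 0.0, 'joint_positions': array([1.00339185e+00, 3.13979858e-01, 4.49891319e-02, 1.30362392e+00,
       1.91915290e-05, 1.43124344e+00]), 'qd': array([-5.24157612e-05, -1.17230488e-03, -3.05460316e-04, -1.88204806e-04,
        4.40148662e-04,  6.29140954e-04]), 'tau': array([-1.86412381e-04, -4.80627000e+01,  2.98533350e+01,  1.95353612e-02,
       -5.23119706e-05,  1.76057466e-05]), 'tcp_pos': array([0.23827626, 0.52273964, 0.23042473]), 'orientation': array([-3.13979468e+00, -2.71933646e-04,  2.71374081e+00]), 'force': array([0.21851278, 0.20958611, 0.4928997 ]), 'torque': array([ 0.01594496,  0.01131251, -0.00323434]), 'finger_gap': 1.0004825611765138}
top [[-0.065, -0.973, 0.223, 0.461], [-0.998, 0.064, -0.014, 0.079], [-0.001, -0.223, -0.975, 0.844], [0.0, 0.0, 0.0, 1.0]] [[424.3, 0.0, 315.5], [0.0, 424.3, 199.5], [0.0, 0.0, 1.0]]
side [[0.839, -0.362, 0.406, 0.303], [-0.544, -0.569, 0.616, -0.432], [0.008, -0.738, -0.675, 0.623], [0.0, 0.0, 0.0, 1.0]] [[414.3, 0.0, 325.2], [0.0, 414.3, 205.8], [0.0, 0.0, 1.0]]
```

View pics/top0.png

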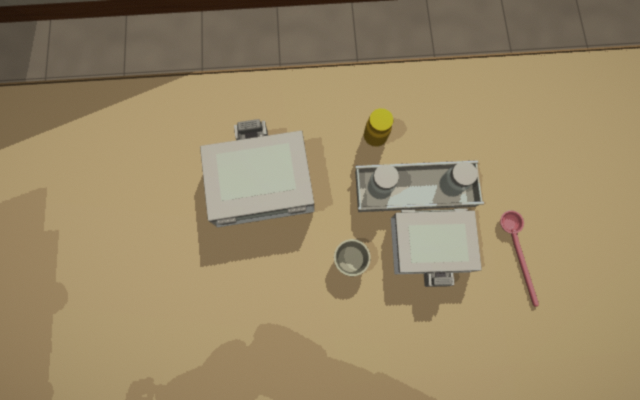

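View pics/side0.png

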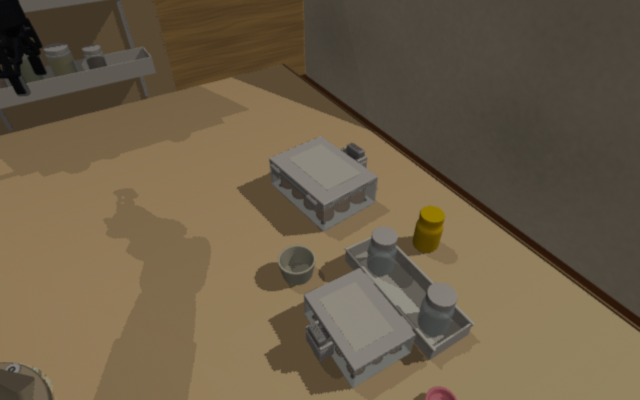

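The top view shows the target box at (438,241), with its button facing the robot at (441,280). The bin with its jars is just behind the box, the ramekin is at (352,258) and the spoon at (520,255). The bigger box at upper left is a decoy. Next I'll zoom in.

```bash
python3 - <<'E'
from h import *
p=cv2.imread("pics/top0.png"); d=np.load("top0d.npy")
c=p[195:305,375:495]; cv2.imwrite("pics/topz.png",cv2.resize(c,None,fx=5.4,fy=5.4,interpolation=cv2.INTER_CUBIC)[:600,:800])
s=cv2.imread("pics/side0.png")[260:390,290:420]; cv2.imwrite("pics/sidez.png",cv2.resize(s,None,fx=4.5,fy=4.5,interpolation=cv2.INTER_CUBIC))
# height map from top depth
cal=calibration("top");K=np.array(cal["K"]);T=np.array(cal["T"])
v,u=np.mgrid[0:400,0:640]; P=np.stack([(u-K[0,2])/K[0,0]*d,(v-K[1,2])/K[1,1]*d,d],-1)@T[:3,:3].T+T[:3,3]
np.save("P.npy",P)
m=(abs(P[...,2]-.058)<.005)&(u>385)&(u<490)&(v>205)&(v<278)
m=cv2.morphologyEx(m.astype(np.uint8),cv2.MORPH_OPEN,np.ones((5,5)))
pts=P[m>0]; print(len(pts),pts.mean(0),np.median(pts[:,2]))
r=cv2.minAreaRect((pts[:,:2]*1000).astype(np.float32)); print(r); print(cv2.boxPoints(r))
mb=(P[...,2]>.0605)&(u>422)&(u<460)&(v>268)&(v<292)
print(mb.sum(),P[mb].mean(0) if mb.any() else 0, P[mb].min(0),P[mb].max(0))
for vv in range(262,294,2): print(vv,np.round(P[vv,425:460:4,2]*1000).tolist())
E
```

```text
4828 [ 0.54673123 -0.15207539  0.05891413] 0.05894330813170284
((549.8131713867188, -153.0787353515625), (150.79212951660156, 116.0067138671875), 87.7955322265625)
[[ 488.95258  -226.18787 ]
 [ 604.8735   -230.65015 ]
 [ 610.67377   -79.969604]
 [ 494.75287   -75.507324]]
172 [ 0.47560144 -0.14569435  0.074991  ] [ 0.46118468 -0.18439859  0.0605527 ] [0.49765729 0.07945948 0.84412652]
262 [60.0, 59.0, 60.0, 61.0, 58.0, 57.0, 60.0, 58.0, 59.0]
264 [58.0, 58.0, 59.0, 58.0, 59.0, 58.0, 60.0, 61.0, 58.0]
266 [58.0, 58.0, 60.0, 61.0, 60.0, 60.0, 56.0, 60.0, 59.0]
268 [58.0, 54.0, 58.0, 61.0, 60.0, 58.0, 57.0, 60.0, 59.0]
270 [60.0, 59.0, 59.0, 58.0, 60.0, 59.0, 60.0, 60.0, 60.0]
272 [45.0, 46.0, 51.0, 54.0, 53.0, 52.0, 49.0, 11.0, 10.0]
274 [34.0, 58.0, 48.0, 55.0, 52.0, 53.0, 49.0, 1.0, 2.0]
276 [34.0, 54.0, 51.0, 54.0, 53.0, 54.0, 47.0, 54.0, -0.0]
278 [33.0, 56.0, 66.0, 67.0, 67.0, 69.0, 68.0, 56.0, 1.0]
280 [31.0, 57.0, 62.0, 64.0, 68.0, 66.0, 66.0, 59.0, -0.0]
282 [35.0, 59.0, 63.0, 67.0, 66.0, 67.0, 68.0, 57.0, 1.0]
284 [32.0, 56.0, 62.0, 64.0, 68.0, 66.0, 65.0, 57.0, -1.0]
286 [23.0, 44.0, 47.0, 32.0, 21.0, 3.0, 0.0, -1.0, 1.0]
288 [-2.0, 1.0, 1.0, 1.0, 3.0, 1.0, 1.0, 1.0, -1.0]
290 [-0.0, 1.0, 2.0, 1.0, 0.0, 2.0, -1.0, -1.0, 1.0]
292 [0.0, -2.0, -2.0, 3.0, -1.0, 1.0, 1.0, -1.0, 3.0]
```

View pics/topz.png

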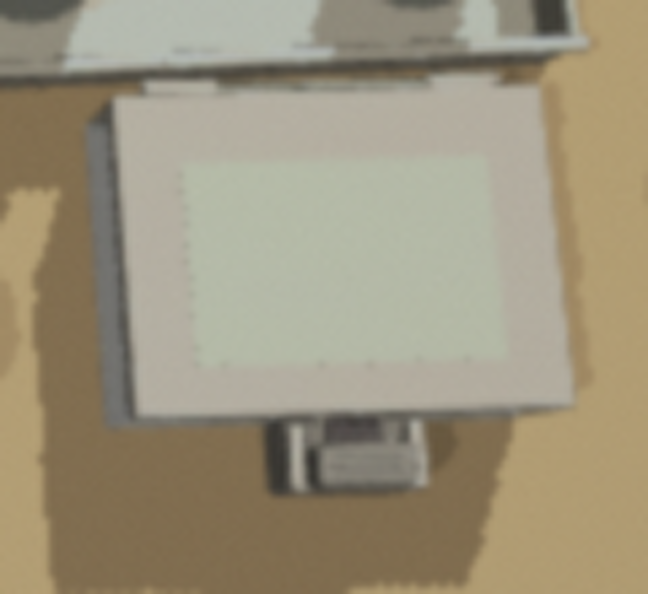

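View pics/sidez.png

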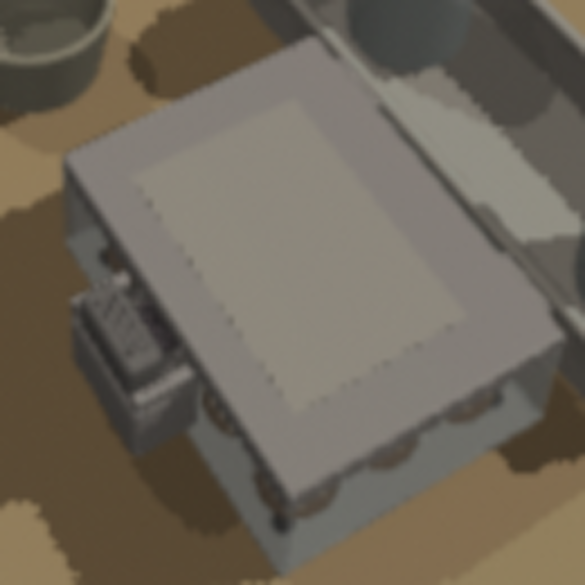

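```bash
python3 - <<'E'
from h import *
f=lambda x,y:(375+(x-2.2)/5.4,195+(y-2.2)/5.4)
L=[plane("top",*f(*q),.058) for q in[(135,416),(574,402),(541,87),(115,97)]]  # FL FR BR BL
for l in L: print(np.round(l,4))
fl,fr,br,bl=[l[:2] for l in L]
print([np.linalg.norm(a-b) for a,b in((fl,fr),(bl,br),(fl,bl),(fr,br))])
yd=(fl-fr)+(bl-br); yd/=np.linalg.norm(yd); print("yaw from y axis",np.arctan2(-yd[0],yd[1]))
xd=(bl-fl)+(br-fr); print("yaw from x",np.arctan2(xd[1],xd[0]))
print("centre",np.mean([fl,fr,br,bl],0))
B=[plane("top",*f(*q),.066) for q in[(319,448),(424,445),(426,484),(320,487)]]
print("button",np.round(B,4).tolist(),np.mean(B,0))
# side view corners zoom 4.5 from (290,260)
g=lambda x,y:(290+(x-1.75)/4.5,260+(y-1.75)/4.5)
S=[plane("side",*g(*q),.058) for q in[(65,158),(288,497),(563,336),(315,38)]]
print(np.round(S,4).tolist(),np.mean(S,0))
P=np.load("P.npy")
p=cv2.imread("pics/top0.png")
for n,(u,v) in dict(jarA=(386,177),jarB=(464,174),ram=(352,258)).items(): print(n,P[v,u])
print(plane("top",386,177,.085),plane("top",464,174,.085),plane("top",352,258,.042))
print(calibration("wrist"))
E
```

```text
[ 0.4959 -0.0764  0.058 ]
[ 0.4908 -0.2254  0.058 ]
[ 0.5997 -0.2305  0.058 ]
[ 0.6059 -0.0814  0.058 ]
[np.float64(0.14913563709618852), np.float64(0.14916494972782357), np.float64(0.11009699622126853), np.float64(0.10895491203505564)]
yaw from y axis -0.037649377810771156
yaw from x -0.04619290478300843
centre [ 0.54807535 -0.15340482]
button [[0.481, -0.135, 0.066], [0.4797, -0.1701, 0.066], [0.467, -0.169, 0.066], [0.4683, -0.1337, 0.066]] [ 0.47399947 -0.151943    0.066     ]
[[0.4965, -0.0786, 0.058], [0.49, -0.2258, 0.058], [0.6005, -0.2304, 0.058], [0.6062, -0.0828, 0.058]] [ 0.5483231 -0.1544216  0.058    ]
jarA [ 0.66795985 -0.06402287  0.08903068]
jarB [ 0.66487791 -0.20950563  0.08674043]
ram [0.53059512 0.00370765 0.00588175]
[ 0.66906361 -0.06478877  0.085     ] [ 0.66534599 -0.21016965  0.085     ] [0.52760436 0.00697164 0.042     ]
{'K': array([[348.02087401,   0.        , 321.08923781],
       [  0.        , 348.02087401, 199.81810474],
       [  0.        ,   0.        ,   1.        ]]), 'T': array([[ 0.41403621,  0.86739426,  0.27604567,  0.16798535],
       [ 0.910259  , -0.39400368, -0.12723857,  0.55638003],
       [-0.00160299,  0.30395443, -0.95268522,  0.37413599],
       [ 0.        ,  0.        ,  0.        ,  1.        ]])}
```

```bash
cat >> h.py <<'E'
from scipy.spatial.transform import Rotation as Rn
def goal(pos,yaw,s=None):
    s=s or state(); R=Rn.from_euler('xyz',s['orientation']); G=Rn.from_euler('xyz',[np.pi,0,yaw])
    return R.inv().apply(np.array(pos)-s['tcp_pos'])*1000,(R.inv()*G).as_rotvec()
BC=np.array([.548,-.154]);BY=-.042
def box(x,y): c,s=np.cos(BY),np.sin(BY); return BC+np.array([c*x-s*y,s*x+c*y])
def tobox(p): c,s=np.cos(BY),np.sin(BY); d=np.array(p)[:2]-BC; return np.array([c*d[0]+s*d[1],-s*d[0]+c*d[1]])
E
python3 - <<'E'
from h import *
print(box(-73.5e-3,0),box(-.049,0))
print(goal([*box(-.049,0),.2],np.pi/2+BY))
E
```

```text
[ 0.47456482 -0.15091391] [ 0.49904321 -0.1519426 ]
(array([-517.15597085, -505.71241832,   31.20668753]), array([-1.56090351e-03,  7.55736457e-04,  1.18501438e+00]))
```

move_arm(series=[{"dp": [-37, -36, 0], "rotation": [0, 0, 0.085]}, {"dp": [-74, -72, 0], "rotation": [0, 0, 0.17]}, {"dp": [-111, -108, 0], "rotation": [0, 0, 0.255]}, {"dp": [-148, -144, 0], "rotation": [0, 0, 0.34]}, {"dp": [-185, -181, 0], "rotation": [0, 0, 0.425]}, {"dp": [-222, -217, 0], "rotation": [0, 0, 0.51]}, {"dp": [-259, -253, 0], "rotation": [0, 0, 0.595]}, {"dp": [-296, -289, 0], "rotation": [0, 0, 0.68]}, {"dp": [-333, -325, 5], "rotation": [0, 0, 0.765]}, {"dp": [-370, -361, 10], "rotation": [0, 0, 0.85]}, {"dp": [-407, -398, 15], "rotation": [0, 0, 0.935]}, {"dp": [-444, -434, 20], "rotation": [0, 0, 1.02]}, {"dp": [-481, -470, 25], "rotation": [0, 0, 1.1]}, {"dp": [-517, -506, 31], "rotation": [0, 0, 1.185]}, {"dp": [-517, -506, 31], "rotation": [0, 0, 1.185]}, {"dp": [-517, -506, 31], "rotation": [0, 0, 1.185]}], gripper=135, newtons=60)

```text
time: 2.1
tcp_pos: [0.4984, -0.1513, 0.1997]
orientation: [-3.14, -0.001, 1.529]
force: [0.3, 0.4, -0.8]
finger_gap: 0.469
```

```bash
python3 - <<'E'
from h import *
s=state();print(s['time'],s['tcp_pos'],s['orientation'],s['finger_gap'],s['force'])
for n in("wrist","side","top"):
    p,d=capture(n); cv2.imwrite(f"pics/{n}1.png",p); np.save(f"{n}1d.npy",d)
E
```

```text
2.1 [ 0.49837636 -0.15133045  0.19971178] [-3.13995513e+00 -1.10564339e-03  1.52870288e+00] 0.4688144321310042 [ 0.34776387  0.36662317 -0.84574569]
```

View pics/wrist1.png

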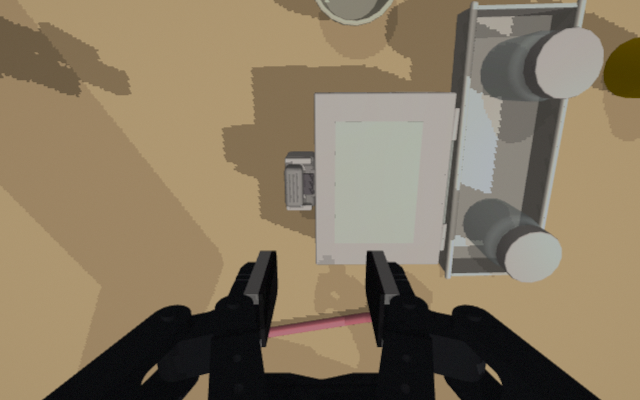

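View pics/side1.png

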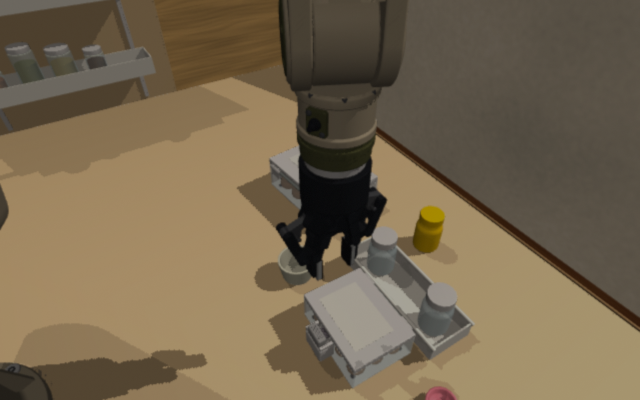

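The wrist view shows both fingertips at about (265,253) and (377,253), with the button at (296,187). I'll measure the fingertips from the wrist depth and refine the button position from the same view.

```bash
python3 - <<'E'
from h import *
d=np.load("wrist1d.npy");p=cv2.imread("pics/wrist1.png")
cv2.imwrite("pics/w1z.png",cv2.resize(p[230:350,220:420],None,fx=4,fy=4,interpolation=cv2.INTER_CUBIC))
cv2.imwrite("pics/w1b.png",cv2.resize(p[140:230,275:375],None,fx=6,fy=6,interpolation=cv2.INTER_CUBIC))
cal=calibration("wrist");K=np.array(cal["K"]);T=np.array(cal["T"])
s=state();R=Rn.from_euler('xyz',s['orientation']).as_matrix()
v,u=np.mgrid[0:400,0:640]; P=np.stack([(u-K[0,2])/K[0,0]*d,(v-K[1,2])/K[1,1]*d,d],-1)@T[:3,:3].T+T[:3,3]
Q=(P-s['tcp_pos'])@R*1000
for vv in(254,258,262,270,280):
  for (a,b) in((235,280),(362,410)):
    print(vv,[(uu,*np.round(Q[vv,uu]).astype(int)) for uu in range(a,b,4) if d[vv,uu]>0 and Q[vv,uu,2]<40])
for (a,b) in((235,285),(360,410)):
    m=(u>a)&(u<b)&(v>240)&(v<350)&(d>0)&(Q[...,2]<40)&(Q[...,2]>-45); q=Q[m]; print(np.percentile(q,[1,5,50,95,99],axis=0).round(1))
E
```

```text
254 [(259, np.int64(12), np.int64(-26), np.int64(-10)), (263, np.int64(12), np.int64(-24), np.int64(-10)), (267, np.int64(13), np.int64(-22), np.int64(-11)), (271, np.int64(12), np.int64(-21), np.int64(-10)), (275, np.int64(11), np.int64(-20), np.int64(-8))]
254 [(370, np.int64(12), np.int64(21), np.int64(-10)), (374, np.int64(12), np.int64(23), np.int64(-10)), (378, np.int64(13), np.int64(24), np.int64(-11)), (382, np.int64(12), np.int64(26), np.int64(-9))]
258 [(259, np.int64(12), np.int64(-25), np.int64(-14)), (263, np.int64(12), np.int64(-24), np.int64(-14)), (267, np.int64(12), np.int64(-22), np.int64(-14)), (271, np.int64(13), np.int64(-20), np.int64(-14)), (275, np.int64(10), np.int64(-19), np.int64(-9))]
258 [(370, np.int64(12), np.int64(21), np.int64(-13)), (374, np.int64(13), np.int64(22), np.int64(-14)), (378, np.int64(12), np.int64(24), np.int64(-14)), (382, np.int64(12), np.int64(26), np.int64(-13)), (386, np.int64(12), np.int64(27), np.int64(-14))]
262 [(247, np.int64(8), np.int64(-31), np.int64(-10)), (251, np.int64(8), np.int64(-30), np.int64(-9)), (255, np.int64(8), 
[... 2215 characters left out ...]
np.int64(4), np.int64(20), np.int64(-17)), (374, np.int64(9), np.int64(21), np.int64(-26)), (378, np.int64(12), np.int64(21), np.int64(-31)), (382, np.int64(12), np.int64(23), np.int64(-31)), (386, np.int64(12), np.int64(24), np.int64(-31)), (390, np.int64(12), np.int64(26), np.int64(-31)), (394, np.int64(12), np.int64(27), np.int64(-32)), (398, np.int64(8), np.int64(30), np.int64(-24)), (402, np.int64(9), np.int64(31), np.int64(-25)), (406, np.int64(8), np.int64(33), np.int64(-25))]
[[ -9.3 -32.5 -44.3]
 [ -7.  -31.  -41.7]
 [  8.4 -21.2 -28.5]
 [ 12.7 -19.5  -8.6]
 [ 13.2 -19.4  -5. ]]
[[ -9.2  20.4 -44.3]
 [ -7.   20.5 -41.5]
 [  8.5  22.1 -28.5]
 [ 12.7  32.3  -8.6]
 [ 13.3  33.7  -4.6]]
```

View pics/w1z.png

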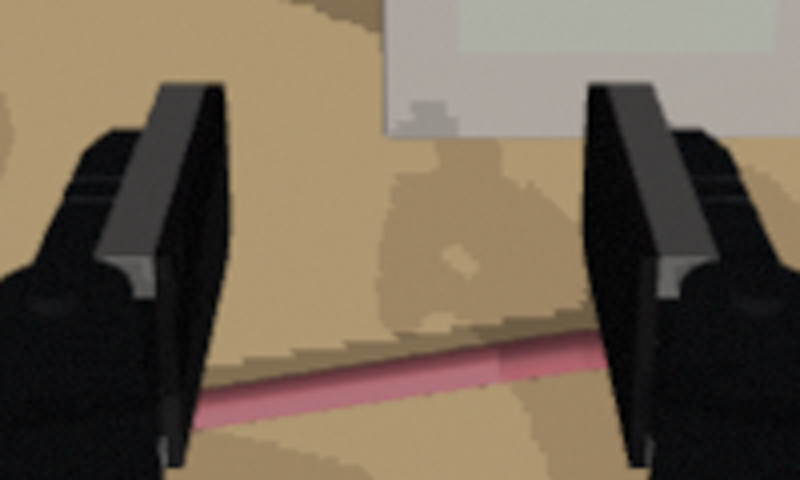

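View pics/w1b.png

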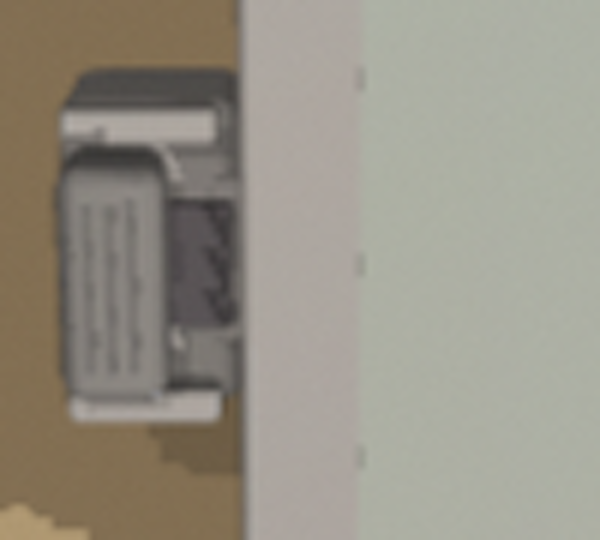

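```bash
python3 - <<'E'
from h import *
b=plane("wrist",275+114/6,140+285/6,.066); print("button",b,tobox(b))
for q in[(66,180),(163,180),(163,392),(66,392)]:
    b=plane("wrist",275+q[0]/6,140+q[1]/6,.066); print(b,tobox(b))
for q in[(315,93),(453,93),(445,262),(316,263)]:
    b=plane("wrist",*q,.058); print(b,tobox(b))
s=state(); print(tobox(s['tcp_pos']))
print(goal([*box(-.050,0),.09],np.pi/2+BY))
E
```

```text
button [ 0.47668692 -0.14862971  0.066     ] [-0.07147568  0.00237129]
[ 0.47109459 -0.13357104  0.066     ] [-0.07769536  0.01718187]
[ 0.48428172 -0.13409202  0.066     ] [-0.06449798  0.01721504]
[ 0.48258312 -0.1644747   0.066     ] [-0.06491938 -0.01321217]
[ 0.4689676  -0.16393592  0.066     ] [-0.07854552 -0.01324554]
[ 0.49730137 -0.07454397  0.058     ] [-0.05399009  0.07725725]
[ 0.60570627 -0.07881301  0.058     ] [0.05449846 0.07754364]
[ 0.60956571 -0.22692709  0.058     ] [ 0.06457346 -0.07027777]
[ 0.49157134 -0.22326452  0.058     ] [-0.05347064 -0.07157274]
[-0.04943358  0.00145936]
(array([ -1.49324134,  -0.55735679, 110.47390998]), array([-0.00010473, -0.00031534,  0.00169718]))
```

move_arm(series=[{"dp": [0, 0, 30], "rotation": [0, 0, 0]}, {"dp": [0, 0, 60], "rotation": [0, 0, 0]}, {"dp": [0, 0, 85], "rotation": [0, 0, 0]}, {"dp": [0, 0, 105], "rotation": [0, 0, 0]}, {"dp": [0, 0, 115], "rotation": [0, 0, 0]}, {"dp": [0, 0, 118], "rotation": [0, 0, 0]}, {"dp": [0, 0, 118], "rotation": [0, 0, 0]}, {"dp": [0, 0, 118], "rotation": [0, 0, 0]}])

```text
time: 3.25
tcp_pos: [0.4997, -0.1519, 0.0831]
orientation: [3.14, 0.001, 1.529]
force: [0.2, -0.5, -0.2]
finger_gap: 0.47
```

```bash
python3 - <<'E'
from h import *
s=state();print(s['time'],s['tcp_pos'],tobox(s['tcp_pos']),s['force'],s['orientation'])
a,_=capture("wrist");b,_=capture("side")
cv2.imwrite("pics/w2.png",cv2.resize(a[120:360,200:440],None,fx=2.5,fy=2.5,interpolation=cv2.INTER_CUBIC))
cv2.imwrite("pics/s2.png",cv2.resize(b[200:390,270:470],None,fx=3,fy=3,interpolation=cv2.INTER_CUBIC))
E
```

```text
3.25 [ 0.49967411 -0.15187762  0.08312869] [-4.83723819e-02  9.14224781e-05] [ 0.16774869 -0.53319215 -0.17704582] [3.14011830e+00 5.10171711e-04 1.52894135e+00]
```

View pics/w2.png

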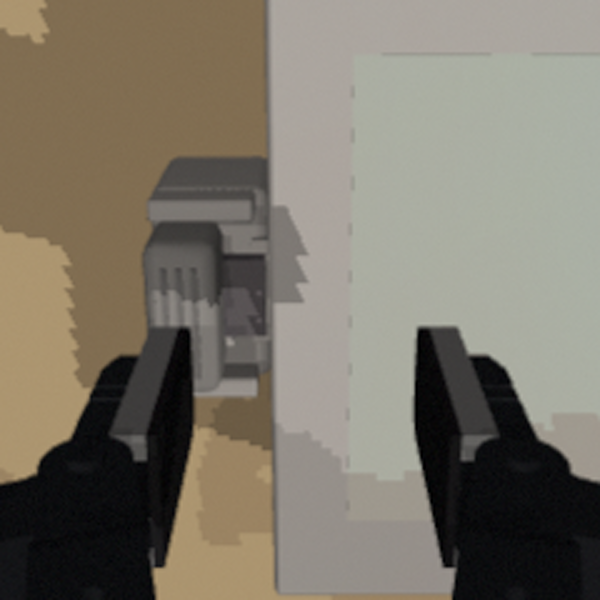

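View pics/s2.png

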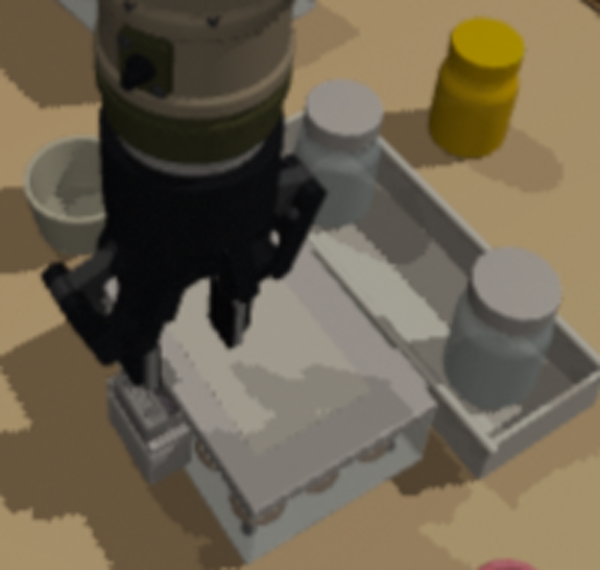

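The front pad sits over the button (x −72 to −73, y about 0) and the rear pad over the lid near x −25. Descending in small steps while I watch the force.

move_arm(series=[{"dp": [0, 0, 7], "rotation": [0, 0, 0]}, {"dp": [0, 0, 13], "rotation": [0, 0, 0]}, {"dp": [0, 0, 13], "rotation": [0, 0, 0]}, {"dp": [0, 0, 13], "rotation": [0, 0, 0]}])

```text
time: 3.85
tcp_pos: [0.499, -0.1516, 0.0691]
orientation: [-3.141, -0.0, 1.529]
force: [-0.3, 0.2, 0.8]
finger_gap: 0.473
```

move_arm(series=[{"dp": [0, 0, 2], "rotation": [0, 0, 0]}, {"dp": [0, 0, 2], "rotation": [0, 0, 0]}])

```text
time: 4.1
tcp_pos: [0.499, -0.1516, 0.0672]
orientation: [-3.142, -0.0, 1.529]
force: [-0.4, -0.6, -0.4]
finger_gap: 0.471
```

move_arm(series=[{"dp": [0, 0, 2], "rotation": [0, 0, 0]}, {"dp": [0, 0, 2], "rotation": [0, 0, 0]}])

```text
time: 4.35
tcp_pos: [0.499, -0.1516, 0.0651]
orientation: [-3.141, -0.0, 1.529]
force: [0.3, -0.0, 0.6]
finger_gap: 0.469
```

move_arm(series=[{"dp": [0, 0, 1], "rotation": [0, 0, 0]}, {"dp": [0, 0, 2], "rotation": [0, 0, 0]}, {"dp": [0, 0, 2], "rotation": [0, 0, 0]}])

```text
time: 4.72
tcp_pos: [0.4991, -0.1517, 0.0635]
orientation: [3.141, 0.0, 1.529]
force: [-0.3, 0.8, 2.4]
finger_gap: 0.47
```

move_arm(series=[{"dp": [0, 0, 1], "rotation": [0, 0, 0]}, {"dp": [0, 0, 1], "rotation": [0, 0, 0]}, {"dp": [0, 0, 1], "rotation": [0, 0, 0]}])

```text
time: 5.1
tcp_pos: [0.4991, -0.1517, 0.0624]
orientation: [3.141, -0.0, 1.529]
force: [-0.8, 1.0, 3.5]
finger_gap: 0.471
```

move_arm(series=[{"dp": [0, 0, 1], "rotation": [0, 0, 0]}, {"dp": [0, 0, 1], "rotation": [0, 0, 0]}, {"dp": [0, 0, 1], "rotation": [0, 0, 0]}])

```text
time: 5.48
tcp_pos: [0.4991, -0.1517, 0.0614]
orientation: [3.141, -0.0, 1.529]
force: [-1.5, 0.3, 5.6]
finger_gap: 0.469
```

```bash
cat > look.py <<'E'
from h import *
import sys
n=sys.argv[1]
s=state();print(s['time'],s['tcp_pos'],tobox(s['tcp_pos']),s['force'])
a,da=capture("wrist");b,db=capture("side");c,dc=capture("top")
print(state()['force'])
cv2.imwrite(f"pics/w{n}.png",cv2.resize(a[120:360,200:440],None,fx=2.5,fy=2.5,interpolation=cv2.INTER_CUBIC))
cv2.imwrite(f"pics/s{n}.png",cv2.resize(b[200:390,270:470],None,fx=3,fy=3,interpolation=cv2.INTER_CUBIC))
# lid tilt from the side depth
T=calibration("side");K=np.array(T["K"]);T=np.array(T["T"])
v,u=np.mgrid[0:400,0:640]; P=np.stack([(u-K[0,2])/K[0,0]*db,(v-K[1,2])/K[1,1]*db,db],-1)@T[:3,:3].T+T[:3,3]
d=P[...,:2]-BC; cs,sn=np.cos(BY),np.sin(BY); X=cs*d[...,0]+sn*d[...,1]; Y=-sn*d[...,0]+cs*d[...,1]
for x in range(-50,55,10):
    m=(db>0)&(abs(X-x/1000)<.004)&(Y<-.025)&(Y>-.068)&(P[...,2]>.045)&(P[...,2]<.12)
    print(x,m.sum(),np.round(np.median(P[m][:,2])*1000,1) if m.any() else None)
m=(db>0)&(abs(X)<.05)&(Y<-.025)&(Y>-.068)&(P[...,2]>.05)&(P[...,2]<.12)
f=np.polyfit(X[m],P[m][:,2],1); print("tilt rad",np.arctan(-f[0]),"front z",f[0]*-.056+f[1])
E
python3 look.py 3
```

```text
5.475 [ 0.4991387  -0.15166637  0.06139724] [-0.04891619  0.00028   ] [-1.50675829  0.31500072  5.59166984]
[-0.17180149  0.13543096  4.4266292 ]
-50 219 64.0
-40 148 64.2
-30 141 64.0
-20 144 63.2
-10 137 62.8
0 136 62.4
10 130 61.6
20 129 61.2
30 123 60.7
40 124 59.7
50 123 59.3
tilt rad 0.054916073130342594 front z 0.06525765729541193
```

View pics/w3.png

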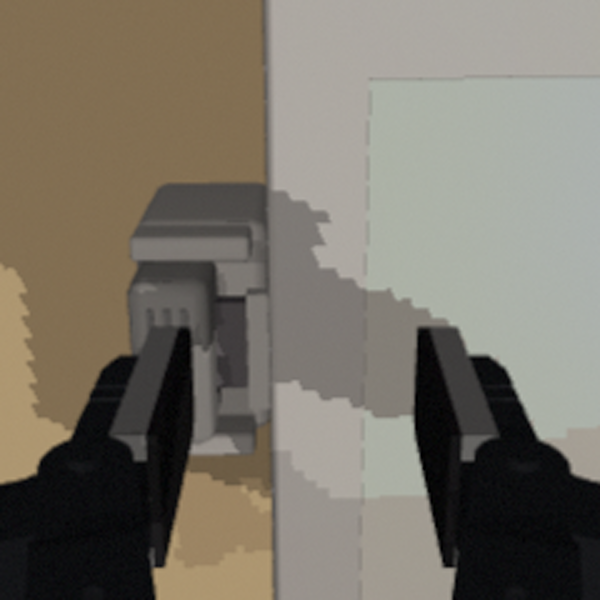

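View pics/s3.png

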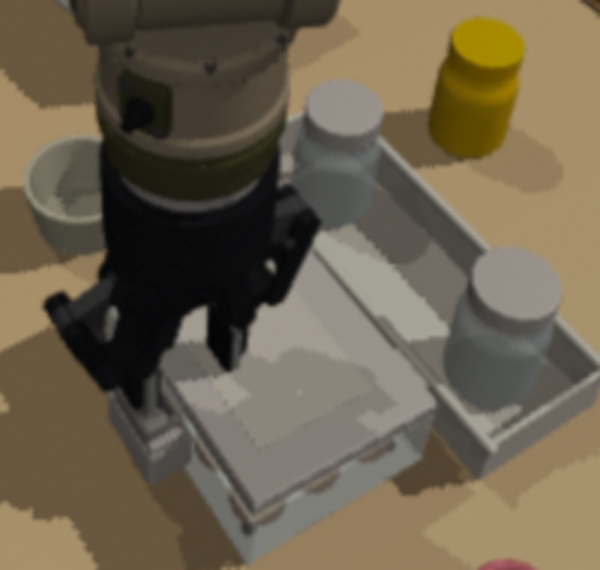

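The lid popped and is trapped under the rear finger: tilt about 0.055 rad, front edge about 6 mm up, button still down. Now I'll ease it up.

move_arm(series=[{"dp": [0, 0, -1], "rotation": [0, 0, 0]}, {"dp": [0, 0, -2], "rotation": [0, 0, 0]}, {"dp": [0, 0, -3], "rotation": [0, 0, 0]}, {"dp": [0, 0, -4], "rotation": [0, 0, 0]}, {"dp": [0, 0, -5], "rotation": [0, 0, 0]}, {"dp": [0, 0, -6], "rotation": [0, 0, 0]}, {"dp": [0, 0, -7], "rotation": [0, 0, 0]}, {"dp": [0, 0, -8], "rotation": [0, 0, 0]}, {"dp": [0, 0, -9], "rotation": [0, 0, 0]}, {"dp": [0, 0, -10], "rotation": [0, 0, 0]}, {"dp": [0, 0, -11], "rotation": [0, 0, 0]}, {"dp": [0, 0, -12], "rotation": [0, 0, 0]}, {"dp": [0, 0, -12], "rotation": [0, 0, 0]}])

```text
time: 7.25
tcp_pos: [0.4991, -0.1517, 0.0734]
orientation: [3.141, -0.0, 1.529]
force: [0.6, 0.4, 1.0]
finger_gap: 0.472
```

```bash
python3 look.py 4
```

```text
7.25 [ 0.4990872  -0.15167039  0.07337285] [-0.04896748  0.00027383] [0.63403016 0.3988791  1.02234637]
[ 0.66522176 -0.15839141  1.17686308]
-50 246 76.6
-40 145 77.9
-30 140 76.5
-20 140 74.3
-10 130 72.4
0 129 70.6
10 124 68.7
20 127 66.8
30 117 64.8
40 118 62.7
50 110 60.6
tilt rad 0.18850995324844638 front z 0.08108869168318744
```

View pics/s4.png

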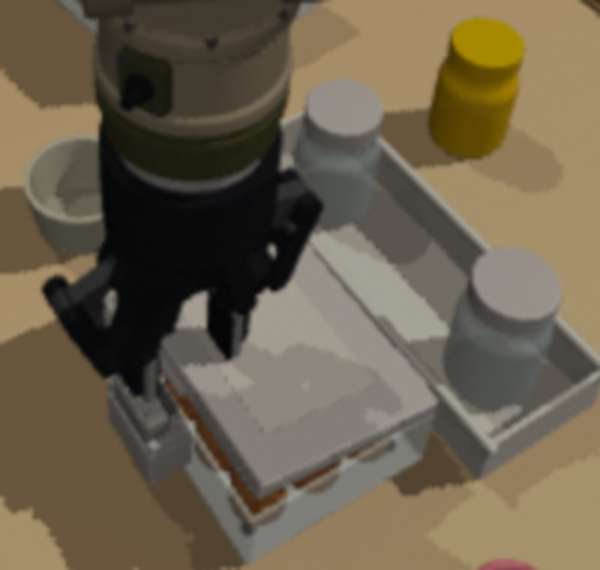

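Tilt is about 0.19 rad with the lid following the finger, so about 6 mm more.

move_arm(series=[{"dp": [0, 0, -1], "rotation": [0, 0, 0]}, {"dp": [0, 0, -2], "rotation": [0, 0, 0]}, {"dp": [0, 0, -3], "rotation": [0, 0, 0]}, {"dp": [0, 0, -4], "rotation": [0, 0, 0]}, {"dp": [0, 0, -5], "rotation": [0, 0, 0]}, {"dp": [0, 0, -6], "rotation": [0, 0, 0]}, {"dp": [0, 0, -6], "rotation": [0, 0, 0]}, {"dp": [0, 0, -6], "rotation": [0, 0, 0]}])

```text
time: 8.4
tcp_pos: [0.499, -0.1517, 0.0793]
orientation: [3.142, -0.0, 1.529]
force: [0.6, -0.0, -0.1]
finger_gap: 0.472
```

```bash
sed -i 's/abs(X)<.05)&(Y/abs(X-.005)<.035)\&(Y/' look.py; python3 look.py 5
```

```text
8.4 [ 0.49904679 -0.15167574  0.07927445] [-0.04900763  0.00026678] [ 0.57220371 -0.02932501 -0.06668421]
[1.00857613 0.4193107  1.71814333]
-50 212 81.6
-40 139 84.4
-30 140 82.3
-20 133 79.8
-10 126 77.1
0 129 74.5
10 124 72.0
20 118 69.4
30 117 66.9
40 113 63.9
50 109 61.2
tilt rad 0.2546578172591258 front z 0.08916909129258778
```

View pics/s5.png

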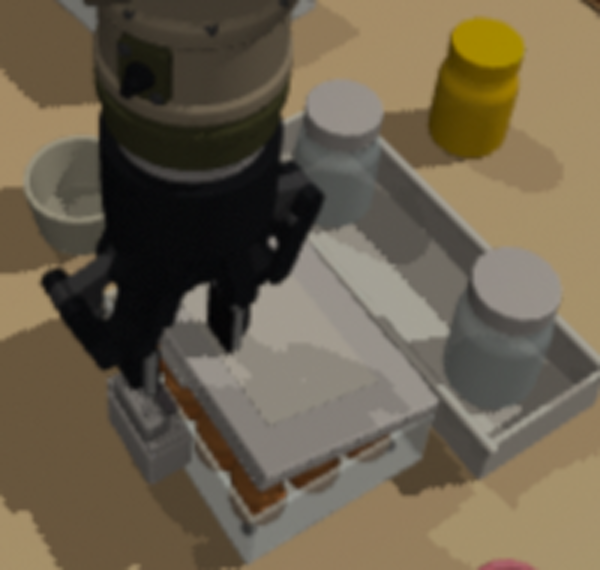

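View pics/w5.png

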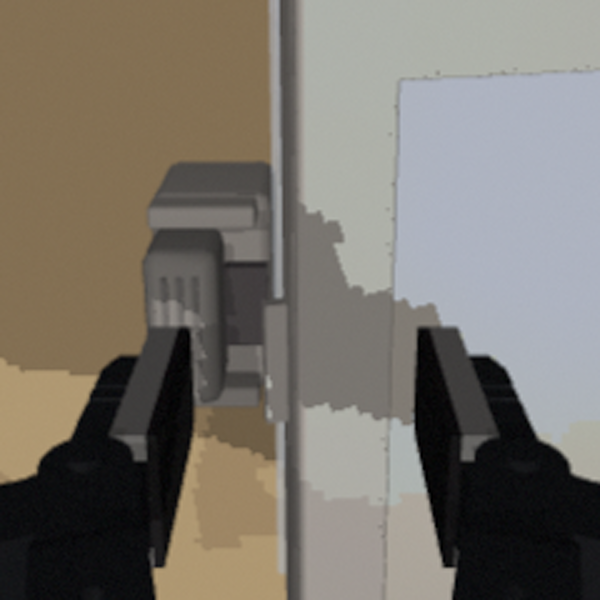

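```bash
python3 - <<'E'
from h import *
from bench import close_job
p,d=capture("top"); cv2.imwrite("pics/top9.png",p)
a=cv2.imread("pics/top0.png")
def c(im,lo,hi,w):
    h=cv2.cvtColor(im,cv2.COLOR_BGR2HSV); m=cv2.inRange(h,lo,hi)[w[1]:w[3],w[0]:w[2]]; ys,xs=np.nonzero(m); return round(xs.mean()+w[0],1),round(ys.mean()+w[1],1),len(xs)
for im in(a,p): print("spoon",c(im,(160,90,60),(179,255,255),(490,200,560,320)))
print(state()['force'])
close_job()
E
```

```text
spoon (np.float64(516.7), np.float64(240.2), 415)
spoon (np.float64(534.5), np.float64(303.5), 4)
[ 1.15032509 -0.34461006  0.95506449]
the job is handed in; nothing more can be done
```

View pics/top9.png

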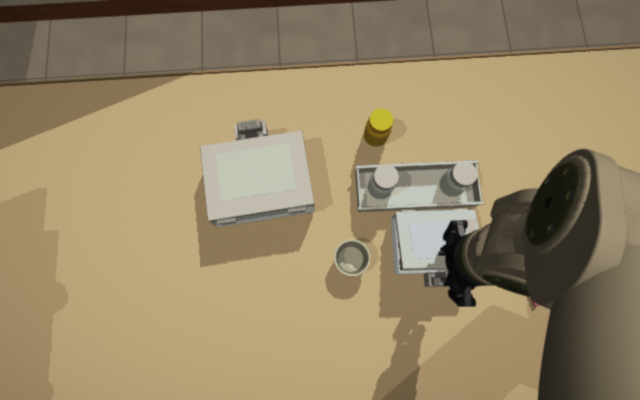

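The snack box is open a crack, with the lid's front edge about 28–29 mm above shut. The job was handed in at about 8.5 s with the rear finger still holding the lid down against its spring.

**What I did:** I set the jaws along the box's x axis and part-closed them, front finger on the button and rear finger over the lid. I pressed down in 1 mm steps at about 4–5.5 N until the lid popped and was trapped under the rear finger, front edge about 6 mm up. The button was still down then. I raised the lid 18 mm at the finger, at 8 mm/s.

**Last checks:**
- **Lid:** the tilt is about 0.255 rad from the side camera's depth, and the lid rests against the fingertip. The fingertip force read 1–2 N up, apart from one noisy reading near 0.
- **Jars and ramekin:** in the last top view they look to be where they were at the start.
- **Box:** it also looks unmoved, judged by eye, with the arm covering part of it.
- **Spoon:** this check failed. The arm hides all but a sliver of it (4 pixels seen, against 415 at the start), so its place is not confirmed. The fingers and gripper stayed above the box the whole time, and nothing pointed to contact with the spoon.

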